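# Pull out and lock a can feeder's tray, then load it

### The arm

A 6-joint arm with a two-finger parallel gripper is mounted at the origin on the work surface. World frame = base frame: x ahead of the robot, y to its left, z up, the work surface at z = 0. Lengths are in m, angles in rad, forces in N, time in s.
With the tool pointing down it reaches from about 0.275 to 0.75 m from the base axis. Payload 10.2 kg.
Tool frame: the origin (TCP) lies between the finger pads; the fingertips stand 19 mm ahead of it and the grasp point (between the pads) is the TCP; z points along the fingers, y is the direction in which the jaws open and shut (so a half turn about z gives the same grasp; the last joint's range is limited). The gripper opens to 88 mm and grips with 3 to 60 N. Pads are 18 mm wide; open, the fingers measure 123 mm over their backs; the gripper's body (75 mm by 187 mm) begins 45 mm behind the grasp point.
Start: joints at [-1.391, 0.313, 1.498, -0, 1.331, -0.223], TCP at [0.206, -0.483, 0.258] pointing down, gripper open.
Joint ranges: [-2.94, 2.94], [-0.97, 2.17], [0.19, 2.56], [-1.23, 4.37], [0.02, 3.11], [-2.88, 2.88]. Speed limits (rad/s): [2.39, 2.39, 3.01, 3.14, 3.14, 3.14].

### API

Orientations are given as a unit quaternion [x, y, z, w].
In Python, from cell import r gives the robot as it stands.
- The arm moves only by the tool carry_out, never from a script. Its argument "deltas" is a list of rows, each a list of 2 entries, a list of its own where there are three numbers: the shift along the tool's x, y, z in mm, then the turn, a rotation vector about the tool's x, y, z in rad. In form: [[[dx, dy, dz], [wx, wy, wz]], ...]. A call has exactly 10 rows; each row shifts and turns the commanded pose from where the row before left it, along the tool's axes as they then stand; what a row does not reach is not made up. A row lasts 1/8 s, in which the tool goes at most 62.5 mm and 10.7 degrees, less where a joint would pass 70% of its speed; a pose out of reach is approached as far as the arm can. A call is refused whole if a number of a shift passes 62.5 or a number of a turn 0.188, either way. A call with a gripper value outside its range is refused whole. "hand" is the finger opening in mm, from 0 to 88.1, set as the call begins (left out, the last holds). The fingers move at their own pace and stop on an object; "squeeze" is the grip in N (left out, the last holds). Time passes only in rows, so rows that do not move let the fingers close, or fill a call up. It gives the time, the measured TCP pose, the force and the opening at its end, in the units of the state.
- r.observe(): the state, without advancing time (a new reading comes with each control period).
- r.read_camera(name): name is "scene" or "top" or "wrist"; returns (picture, depth): 400x640x3 uint8, red, green, blue; 400x640 float32, m along the optical axis (not along the pixel's ray), 0 where there is no reading.
- r.calibration(name): a dict with "fx", "fy", "cx", "cy" (pixels), "origin" and "orientation" of the camera in the world. Camera axes: x right, y up, looking along -z (the intrinsics and any distortion apply to the point x, -y, -z); pixel columns grow to the right and rows downward; lengths in m; the calibration is good to about 2 mm. A picture is of the moment at which its call begins: read the wrist's pose just before it. calibration takes no time and is no camera call; for the wrist camera it gives the pose at the moment of the call.
- r.finish_job(): hands the job in, once; it reports no verdict.
The state is a dict: "t": time; "joint_pos": joint angles; "joint_vel": joint speeds; "tau": joint torques, N m; "eef_pos": TCP position; "tool_rot": TCP orientation; "force": force on the tool from outside, world axes, zero at the start; "torque": the same for the moment, N m; "grip_width": finger opening in m.
Only numpy, scipy, OpenCV 4.12 (cv2) and the standard library are available. Lean on these libraries where they do the work, as an engineer would, in place of code of your own. Each camera call takes 0.05 s, during which the arm holds its last target. There are 200 camera calls.

### The job

Pull the can feeder's sliding tray out by its handle until the lock button clicks up through the tube. Then load the two lying cans one by one, the thicker can first: lay each across the top of the fixed sloping chute, let it go and let it roll down, so that the thicker one rests against the tray's end stop and the thinner one right behind it. Leave the dish, the probe holder and the jar where they are.

Things in the scene. Friction and masses are not known exactly. Their poses are not given: they have to be found in the camera images.
- feeder: Can feeder fixed to the bench: sloping open-topped aluminium chute with clear side walls, 26 mm square steel tube along its +x side. Origin on the bench below the chute; +y is the way cans roll, 12 degrees down. Fixed chute: 160 mm long, 85 mm wide inside, walls 28 mm high, upper end open, y from -161 to -5 mm; floor at z = 80 - 0.213*y (mm).
- chute_load (a point): Suggested loading spot: centre of the fixed chute's floor, 65 mm down the slope from its upper open end; axes as feeder (z up, not tilted).
- tray (a joint): How far the tray is pulled out, m: 0 fully in, 0.110 at the lock hole, 0.1115 hard end stop. Slides straight down the slope (+y of the tray's points). Needs 3 to 6 N; stays where left. Starts 0 to 0.04 out. With the button up it can move only about 2 mm.
- lock_button (a joint): Sprung lock button (12 mm brass pin, domed top) on the tray's inner bar; rise in m: 0 held down inside the tube, 0.011 popped up through the hole near the tube's lower end, 8 mm proud. Pops up by itself when the tray is about 0.108 to 0.1115 out.
- button_top (a point): Top of the lock button, moves with it; at the far (+x) side of the feeder, 66 mm from the chute's centre line.
- tray_handle (a point): Middle of the tray's handle: a level round dark steel bar 12 mm thick across the slope, 76 mm clear between its arms, axis 47 mm out from the tray's end wall and 60 to 90 mm over the bench; the end wall's top is 14 mm above the axis. Axes: y down the slope (pull this way), z square to the chute floor (12 degrees off vertical), x level across.
- tray_seat (a point): On the tray's floor, centre line, at the inner face of the end wall (the stop, 30 mm high, 5 mm thick). Axes: y down the slope, z square to the floor, x across. Loaded, the big can's centre is at y = -30, z = 30 mm and the small can's at y = -84, z = 24 mm. Tray inside 93 mm wide, its floor 4.5 mm below the chute's.
- big_can: The thicker plain aluminium can, 60 mm diameter, 75 mm long, about 0.24 kg, rigid, lying on its side in a V rest at one side of the feeder. Origin at its centre, x along its axis, which lies level.
- small_can: The thinner plain aluminium can, 48 mm diameter, 75 mm long, about 0.16 kg, rigid, lying on its side in a V rest at the other side. Origin at its centre, x along its axis, which lies level.
- rest_a: Black V rest fixed to the bench, 60 mm long (x) by 40 mm wide, 16 mm high at its edges, under the big can. Origin on the bench below its centre.
- rest_b: The same V rest under the small can.
- dish: White ceramic dish, 90 mm wide, 28 mm high, loose; leave it alone. Origin under its centre.
- probe_holder: Black probe holder, 60 x 60 mm foot, about 105 mm high, loose; leave it alone. Origin under its centre.
- jar: Closed amber jar, 60 mm wide, 85 mm high, standing, loose; leave it alone. Origin under its centre.
Not all that is in view belongs to the job. What is shaped like the small_can but green or turquoise is not meant.

How it is judged:
By the outcome, as a careful person would: the job done as asked, in the order asked, and still so for the second after the job is handed in, with the robot touching nothing.
It also fails if it takes over 72 s, if anything falls off the work surface, if the arm or the gripper's body presses on something with over 40 N, if the wrist force passes 120 N, or if a joint passes its speed limit or range.

## Working session

There is one attempt and no reset: what is moved stays moved. The work goes in short steps, Python scripts to look and compute and a tool call to move; the robot and the scene stay as the last step left them, time stands still between calls to the robot, and variables do not carry over. Pictures are saved under pics/ and viewed, about 8 in all and at most 12, crops included, and the job is handed in when it is done.

Besides the shell and the picture viewer there is one more tool, called after "Request:" as name(argument=value, ...) on one line, values as JSON. carry_out: Moves the arm, as the interface text tells. Its arguments: {"type":"object","properties":{"deltas":{"type":"array","items":{"type":"array"}},"hand":{"type":"number"},"squeeze":{"type":"number"}},"required":["deltas"]}

```bash
ls; mkdir -p pics
python3 - <<'E'
from cell import r
import cv2,numpy as np
s=r.observe();print({k:np.round(v,3).tolist() for k,v in s.items()})
for n in("scene","top"):
    im,d=r.read_camera(n);c=r.calibration(n);print(n,c)
    cv2.imwrite(f"pics/{n}0.png",im[...,::-1]);np.save(f"pics/{n}0d.npy",d)
E
```

```text
pics
{'t': 0.0, 'joint_pos': [-1.391, 0.313, 1.498, -0.0, 1.331, -0.223], 'joint_vel': [-0.0, 0.001, 0.001, 0.001, 0.001, 0.001], 'tau': [-0.001, -40.222, -25.227, 0.069, 0.035, -0.0], 'eef_pos': [0.206, -0.483, 0.257], 'tool_rot': [0.98, 0.2, 0.0, -0.001], 'force': [0.163, -0.445, 0.004], 'torque': [0.083, -0.033, -0.0], 'grip_width': 0.089}
scene {'fx': 365.39601942909366, 'fy': 365.39601942909366, 'cx': 314.8848424728596, 'cy': 201.8443929524119, 'origin': array([ 1.23084455, -0.19726998,  0.79924211]), 'orientation': array([0.32154861, 0.22704362, 0.54055231, 0.74354615])}
top {'fx': 491.12539414649893, 'fy': 491.12539414649893, 'cx': 313.3074869196398, 'cy': 204.32439424379547, 'origin': array([0.44777802, 0.02049023, 1.54823584]), 'orientation': array([-0.0301016 ,  0.02889444,  0.71088449, -0.70206998])}
```

View pics/top0.png

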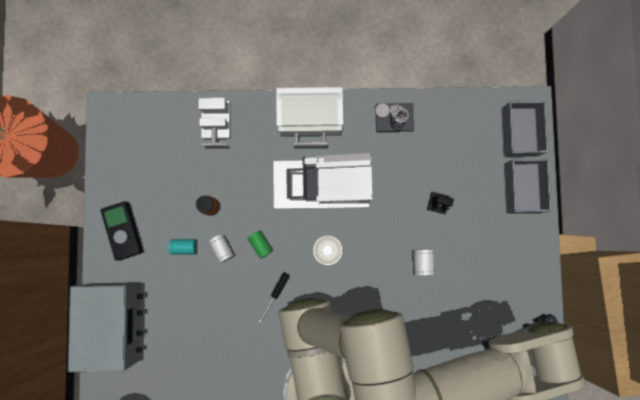

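View pics/scene0.png

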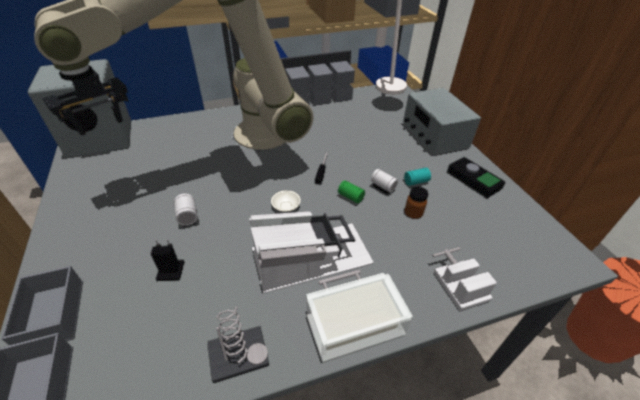

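The top view shows the feeder at (270–372, 153–207) with its handle bar at about (290,184), on the left. The big can is at (424,262), the small can at (222,248), the jar at (207,205), the dish at (327,250) and the probe holder at (440,203). The green (260,244) and turquoise (182,246) cylinders are decoys.

```bash
cat > h.py <<'E'
import numpy as np,cv2
from scipy.spatial.transform import Rotation as R
def cloud(d,c):
    v,u=np.mgrid[:d.shape[0],:d.shape[1]]
    p=np.stack([(u-c['cx'])/c['fx']*d,-(v-c['cy'])/c['fy']*d,-d],-1)
    return p@R.from_quat(c['orientation']).as_matrix().T+c['origin']
def proj(P,c):
    q=(np.atleast_2d(P)-c['origin'])@R.from_quat(c['orientation']).as_matrix()
    return np.c_[c['cx']-c['fx']*q[:,0]/q[:,2],c['cy']+c['fy']*q[:,1]/q[:,2]]
def ray(u,v,c,z):
    k=R.from_quat(c['orientation']).apply([(u-c['cx'])/c['fx'],-(v-c['cy'])/c['fy'],-1])
    return c['origin']+k*(z-c['origin'][2])/k[2]
E
python3 - <<'E'
from cell import r
from h import *
c=r.calibration("top");d=np.load("pics/top0d.npy");P=cloud(d,c)
im=cv2.imread("pics/top0.png")
print("bench z",np.median(P[270:290,350:400,2]))
for n,(u0,u1,v0,v1) in dict(big=(405,445,240,285),small=(205,238,230,268),jar=(192,222,190,220),probe=(422,460,188,218),dish=(308,348,230,270),green=(246,275,228,260)).items():
    q=P[v0:v1,u0:u1].reshape(-1,3);q=q[(q[:,2]>.02)]
    print(n,len(q),"rect",[np.round(x,3) for x in cv2.minAreaRect((q[:,:2]*1000).astype(np.float32))],"zmax",np.percentile(q[:,2],[50,98]).round(3),"mean",q.mean(0).round(3))
# feeder height map
for v in range(150,212,3): print(v,[int(1000*P[v,u,2]) for u in range(270,380,5)])
cr=cv2.resize(im[140:220,260:385],None,fx=6,fy=6,interpolation=cv2.INTER_CUBIC);cv2.imwrite("pics/feed.png",cr)
for a in[(270,150),(380,150),(270,211)]:print(a,P[a[1],a[0]].round(3))
E
```

```text
bench z -5.9201134959274704e-05
big 521 rect [array([ 400.229, -160.4  ]), array([365.545,  79.412]), np.float64(87.529)] zmax [0.064 0.076] mean [ 0.395 -0.302  0.087]
small 411 rect [array([463.787, 182.722]), array([ 83.637, 315.13 ]), np.float64(9.228)] zmax [0.053 1.252] mean [0.444 0.299 0.084]
jar 360 rect [array([504.633, 202.99 ]), array([377.95 ,  57.519]), np.float64(64.043)] zmax [0.084 0.092] mean [0.572 0.341 0.083]
probe 267 rect [array([ 526.13 , -184.713]), array([ 50.882, 436.348]), np.float64(14.247)] zmax [0.089 0.104] mean [ 0.571 -0.36   0.096]
dish 232 rect [array([433.268, -19.8  ]), array([83.494, 86.06 ]), np.float64(89.134)] zmax [0.026 0.036] mean [ 0.433 -0.021  0.052]
green 392 rect [array([453.658, 189.338]), array([77.331, 47.85 ]), np.float64(32.425)] zmax [0.044 0.053] mean [0.454 0.188 0.043]
150 [0, 2, -1, 0, 0, 1, 0, -3, 1, -1, 0, 6, -7, 3, 2, 3, -2, -3, 0, -1, 5, 0]
153 [2, 0, -2, -3, -1, 2, 0, -3, 2, 3, -2, 1, 2, 0, 8, -2, 2, 3, -1, 136, 136, 4]
156 [-1, 0, 0, -2, -7, 0, -5, -4, -1, 1, 107, 105, 106, 115, 116, 121, 125, 129, 126, 130, 137, 1]
15
[... 1014 characters left out ...]
 110, 108, 1]
192 [0, 3, 5, 12, 78, 5, 7, 82, 70, 74, 82, 87, 83, 88, 96, 99, 103, 100, 105, 112, 112, -5]
195 [3, 5, 4, 11, 73, 5, 4, 86, 68, 78, 82, 88, 89, 91, 98, 128, 129, 131, 134, 143, 144, 1]
198 [3, 10, 8, 1, 82, 86, 86, 86, 95, 100, 106, 115, 120, 112, 123, 131, 129, 134, 133, 140, 142, 8]
201 [-9, 5, 7, 6, 5, 3, 1, 6, 8, 4, 6, 101, 100, 8, 9, 8, 9, 5, 76, 84, 3, 5]
204 [0, 4, 9, 8, 3, 3, 2, 8, 8, 3, 4, 6, 1, 0, 10, 11, 9, 1, 6, 5, 0, 2]
207 [7, 2, 4, 6, 7, 1, 11, 5, 9, 2, 4, 0, 1, 2, 5, 2, 6, 6, 5, 0, 0, 3]
210 [7, 2, 3, 0, 1, 0, 5, -4, -1, 0, -2, 3, 0, 6, -6, 3, 0, 2, 4, 0, 5, 0]
(270, 150) [ 0.753  0.159 -0.001]
(380, 150) [ 0.749 -0.193 -0.001]
(270, 211) [ 0.558  0.16  -0.004]
```

View pics/feed.png

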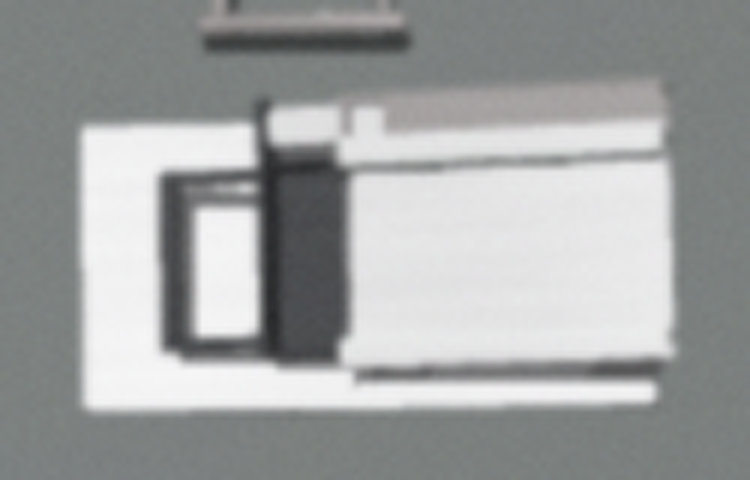

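The crop shows the tray slightly out: handle bar at crop x≈175, end wall at 265, lock tube along the top with its hole at crop (370,120). I'll fit the poses next.

```bash
cat > m.py <<'E'
from cell import r
from h import *
c=r.calibration("top");d=np.load("pics/top0d.npy");P=cloud(d,c);im=cv2.imread("pics/top0.png")
def pts(u0,u1,v0,v1,lo,hi):
    q=P[v0:v1,u0:u1].reshape(-1,3);return q[(q[:,2]>lo)&(q[:,2]<hi)]
for n,a in dict(big=(405,445,240,285,.03,.09),small=(205,238,230,268,.025,.075),jar=(192,222,190,220,.07,.1),probe=(422,460,188,218,.03,.12),dish=(308,348,230,270,.015,.05)).items():
    q=pts(*a);print(n,len(q),[np.round(x,1) for x in cv2.minAreaRect((q[:,:2]*1000).astype(np.float32))],np.percentile(q[:,2],[50,90,98]).round(3))
    if n in('big','small'):
        m=(im[a[2]:a[3],a[0]:a[1]].min(2)>135).astype(np.uint8);cn=max(cv2.findContours(m,0,1)[0],key=cv2.contourArea)
        b=cv2.boxPoints(cv2.minAreaRect(cn))+[a[0],a[2]];zc=dict(big=.038,small=.031)[n]
        w=np.array([ray(*x,c,zc)for x in b]);print(' mask ctr',w.mean(0).round(4),'edges',(w-np.roll(w,1,0))[:2].round(4).tolist())
q=pts(322,368,170,193,.07,.13)
for _ in range(3):
    A=np.c_[q[:,:2],np.ones(len(q))];k=np.linalg.lstsq(A,q[:,2],rcond=None)[0];e=q[:,2]-A@k;q=q[abs(e)<2.5*e.std()]
print('floor',k,'slope',np.hypot(*k[:2]),'yaw of +y deg',np.degrees(np.arctan2(-k[1],-k[0])),e.std(),len(q))
# long lines: base plate front edge (row~207), tray/wall line
g=cv2.cvtColor(im,cv2.COLOR_BGR2GRAY)
def edge(us,v0,v1,z):
    p=[]
    for u in us:
        col=g[v0:v1,u].astype(float);dd=np.abs(np.diff(col));i=dd.argmax();s=dd[max(0,i-1):i+2];p.append(ray(u,v0+.5+(np.arange(max(0,i-1),max(0,i-1)+len(s))@s)/s.sum(),c,z)[:2])
    p=np.array(p);f=np.polyfit(p[:,1],p[:,0],1);print('edge x at y=0',f[1].round(4),'dx/dy',f[0].round(4),'res',(p[:,0]-np.polyval(f,p[:,1])).std().round(4))
edge(range(278,365,3),203,212,0.006)
edge(range(275,302,2),157,166,0.006)
h=pts(287,293,170,197,.06,.09);print('handle',h.mean(0).round(4),np.median(h,0).round(4),len(h),h[:,0].min(),h[:,0].max())
w=pts(302,308,166,199,.07,.1);print('endwall',np.median(w,0).round(4))
for v in (160,175,183,190,200): print(v,g[v,270:380].tolist())
E
python3 m.py
```

```text
big 511 [array([ 393.8, -311.8]), array([76.6, 60.2]), np.float64(2.6)] [0.064 0.07  0.073]
 mask ctr [ 0.3932 -0.3151  0.038 ] edges [[0.0789, -0.0024, 0.0], [-0.0006, -0.052, 0.0]]
small 400 [array([443.8, 307.5]), array([77.2, 47.8]), np.float64(27.8)] [0.052 0.059 0.061]
 mask ctr [0.4457 0.3131 0.031 ] edges [[0.0715, 0.036, 0.0], [0.0186, -0.0382, 0.0]]
jar 257 [array([575.5, 348.3]), array([53.1, 48.7]), np.float64(89.9)] [0.085 0.09  0.092]
probe 256 [array([ 571.2, -367.5]), array([49.4, 37.7]), np.float64(76.1)] [0.089 0.096 0.101]
dish 340 [array([433.3, -19.9]), array([83.6, 86.1]), np.float64(89.3)] [0.023 0.03  0.033]
floor [-0.00380103 -0.20952414  0.08572336] slope 0.20955861114211422 yaw of +y deg 88.96069632202764 0.0029789088166168954 1035
edge x at y=0 0.571 dx/dy -0.0459 res 0.004
edge x at y=0 0.7179 dx/dy 0.0012 res 0.0001
handle [0.6353 0.0958 0.0796] [0.6355 0.0951 0.0791] 109 0.5962612772621564 0.6767328612828768
endwall [0.6369 0.0466 0.0872]
160 [129, 129, 130, 139, 156, 159, 157, 158, 157, 160, 158, 163, 169, 169, 170, 169, 169, 172, 169, 170, 172, 172, 1
[... 1908 characters left out ...]
 229, 230, 229, 230, 230, 230, 231, 231, 231, 230, 231, 231, 232, 231, 231, 232, 232, 234, 233, 232, 217, 166, 134, 126, 126, 126, 127, 127, 127]
200 [128, 128, 133, 165, 220, 238, 241, 243, 243, 243, 243, 243, 244, 243, 244, 243, 243, 240, 239, 229, 197, 182, 182, 181, 183, 181, 183, 181, 182, 182, 181, 182, 177, 177, 171, 155, 122, 109, 109, 112, 117, 117, 115, 117, 118, 124, 157, 202, 213, 211, 210, 207, 205, 202, 203, 207, 207, 207, 205, 198, 184, 181, 181, 186, 186, 185, 181, 172, 168, 169, 170, 170, 170, 171, 166, 157, 155, 155, 157, 157, 157, 153, 147, 147, 145, 144, 145, 146, 143, 131, 122, 120, 121, 120, 122, 120, 116, 110, 107, 110, 122, 134, 132, 128, 125, 126, 127, 127, 127, 127]
```

Request:
carry_out(deltas=[[[0,0,0],[0,0,0.134]],[[0,0,0],[0,0,0.134]],[[0,0,0],[0,0,0.134]],[[43,-58,0],[0,0,0]],[[43,-58,0],[0,0,0]],[[43,-58,0],[0,0,0]],[[43,-58,0],[0,0,0]],[[43,-58,0],[0,0,0]],[[43,-58,0],[0,0,0]],[[43,-58,0],[0,0,0]]], hand=34)

```text
t: 1.35
eef_pos: [0.4669, -0.1294, 0.2576]
tool_rot: [1.0, 0.0, -0.0, -0.0]
force: [-0.2, -0.6, 0.6]
grip_width: 0.0339
```

Request:
carry_out(deltas=[[[43,-58,0],[0,0,0]],[[43,-58,0],[0,0,0]],[[42,-58,0],[0,0,0]],[[0,0,0],[-0.105,0,0]],[[0,0,0],[-0.105,0,0]],[[0,0,0],[0,0,0]],[[0,0,0],[0,0,0]],[[0,0,0],[0,0,0]],[[0,0,0],[0,0,0]],[[0,0,0],[0,0,0]]])

```text
t: 2.6
eef_pos: [0.577, 0.0195, 0.2578]
tool_rot: [0.995, 0.0, 0.0, 0.105]
force: [-0.1, 0.8, -0.4]
grip_width: 0.0341
```

Run:
```python
from cell import r
from h import *
c=r.calibration("wrist");im,d=r.read_camera("wrist");print(c)
s=r.observe();print(s['eef_pos'].round(4),np.round(s['joint_pos'],2))
cv2.imwrite("pics/w1.png",im[...,::-1]);np.savez("pics/w1.npz",d=d,**c)
```

```text
{'fx': 322.16802368615134, 'fy': 322.16802368615134, 'cx': 318.9011929016779, 'cy': 200.33478685919934, 'origin': array([0.6422123 , 0.04550923, 0.38237128]), 'orientation': array([ 0.16332591, -0.01656257,  0.70730087, -0.68758694])}
[0.577  0.0196 0.2578] [-0.09  0.44  1.33 -0.21  1.36  1.53]
```

View pics/w1.png

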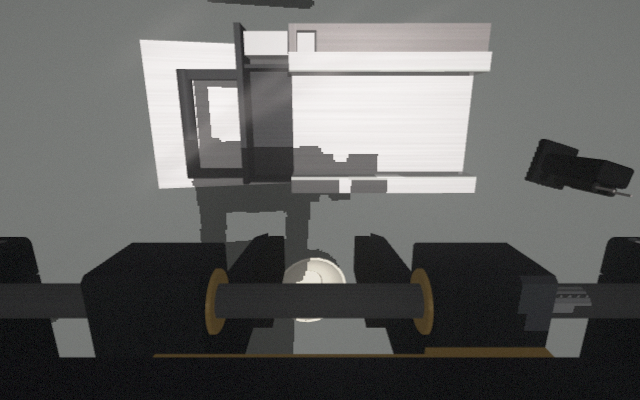

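The wrist view is clear: handle bar at u≈185, rows 70–178; end wall at u≈241; chute floor u 292–470, rows 72–178; tube with its hole at (305,40), no button yet.

Run:
```python
from h import *
c=dict(np.load("pics/w1.npz"));d=c['d'];P=cloud(d,c);g=cv2.imread("pics/w1.png",0).astype(float)
def pts(u0,u1,v0,v1,lo,hi):
    q=P[v0:v1,u0:u1].reshape(-1,3);return q[(q[:,2]>lo)&(q[:,2]<hi)]
h=pts(176,200,95,160,.06,.09);print('handle top',np.median(h,0).round(4),np.percentile(h[:,2],[20,80]).round(4),len(h))
b=pts(560,630,20,100,-.1,.1);print('bench',np.median(b[:,2]).round(4))
q=pts(300,465,80,172,.07,.13)
for _ in range(3):
    A=np.c_[q[:,:2],np.ones(len(q))];k=np.linalg.lstsq(A,q[:,2],rcond=None)[0];e=q[:,2]-A@k;q=q[abs(e)<2.5*e.std()]
print('floor',k,'slope',np.hypot(*k[:2]),'yaw',np.degrees(np.arctan2(-k[1],-k[0])),e.std())
# wall tops: rear inner edge row~70, front inner edge ~178 ; raised bands via depth
n=np.array([-k[0],-k[1],1]);n/=np.linalg.norm(n)
H=((P-[0,0,k[2]])@n)*1000
for u in range(310,470,40):
    v=np.where((H[:200,u]>18)&(H[:200,u]<40))[0]; v1=v[v<100];v2=v[v>100]
    print(u,'rear',P[v1[0],u].round(4),P[v1[-1],u].round(4),len(v1),'front',(P[v2[0],u].round(4),P[v2[-1],u].round(4)) if len(v2) else None)
for v in(85,105,125,145,165): print(v,g[v,172:204].astype(int).tolist(),g[v,230:250].astype(int).tolist())
def e2(u,v0,v1):
    dd=np.diff(g[v0:v1,u]);return [(int(v0+i),int(dd[i])) for i in np.argsort(-abs(dd))[:5]]
for u in(320,380,440):print(u,e2(u,40,90),e2(u,165,200))
```

```text
handle top [0.633  0.0962 0.0794] [0.0779 0.0804] 949
bench 0.0005
floor [ 0.00083196 -0.21256293  0.08228988] slope 0.21256455759113413 yaw 90.22425085633687 0.0007049246679734427
310 rear [ 0.7132 -0.0064  0.105 ] [ 0.6767 -0.0058  0.1067] 29 front (array([ 0.5916, -0.0053,  0.1058]), array([ 0.5773, -0.0043,  0.1106]))
350 rear [ 0.7129 -0.0371  0.1125] [ 0.6766 -0.0374  0.1145] 49 front (array([ 0.5916, -0.0398,  0.1132]), array([ 0.5775, -0.0384,  0.1188]))
390 rear [ 0.713  -0.0681  0.1187] [ 0.6767 -0.0697  0.1198] 49 front (array([ 0.5918, -0.0739,  0.1217]), array([ 0.5786, -0.0723,  0.127 ]))
430 rear [ 0.713  -0.0991  0.1251] [ 0.6766 -0.1012  0.1275] 50 front (array([ 0.5915, -0.1089,  0.128 ]), array([ 0.5778, -0.1062,  0.1348]))
85 [238, 239, 238, 238, 238, 183, 86, 72, 75, 82, 81, 86, 88, 81, 81, 78, 71, 71, 65, 60, 118, 147, 130, 113, 117, 115, 111, 111, 114, 115, 117, 115] [110, 116, 112, 114, 111, 112, 105, 89, 86, 84, 86, 87, 82, 67, 55, 59, 58, 61, 68, 65]
105 [234, 234, 234, 234, 234, 234, 234, 196, 112, 73, 77, 80, 82, 85, 89, 85, 79, 76, 74, 70, 64, 58, 151, 14
[... 516 characters left out ...]
5, 128, 125, 127] [110, 113, 112, 110, 111, 108, 111, 112, 110, 108, 103, 89, 76, 84, 82, 83, 72, 54, 49, 52]
165 [223, 224, 226, 226, 227, 226, 226, 228, 228, 227, 229, 230, 231, 216, 140, 63, 59, 60, 59, 57, 55, 52, 57, 53, 53, 49, 54, 52, 91, 112, 108, 112] [108, 109, 107, 107, 107, 108, 107, 111, 106, 109, 108, 92, 58, 45, 48, 48, 49, 45, 42, 45]
320 [(75, 79), (71, -40), (51, 37), (70, -30), (69, -29)] [(176, 79), (179, -70), (192, -28), (194, 27), (175, 26)]
380 [(75, 96), (71, -76), (74, 39), (51, 34), (70, -27)] [(171, -75), (179, -72), (176, 51), (170, -43), (175, 36)]
440 [(75, 94), (71, -75), (51, 46), (74, 37), (70, -33)] [(192, -71), (171, -67), (176, 63), (170, -48), (175, 36)]
```

Request:
carry_out(deltas=[[[19,-38,0],[0,0,0]],[[19,-38,0],[0,0,0]],[[19,-37.5,0],[0,0,0]],[[0,0,30],[0,0,0]],[[0,0,45],[0,0,0]],[[0,0,40],[0,0,0]],[[0,0,30],[0,0,0]],[[0,0,20],[0,0,0]],[[0,0,0],[0,0,0]],[[0,0,0],[0,0,0]]], hand=32)

```text
t: 3.9
eef_pos: [0.6345, 0.0966, 0.0738]
tool_rot: [0.994, 0.0, 0.001, 0.105]
force: [-1.2, -0.0, 0.4]
grip_width: 0.0322
```

Request:
carry_out(deltas=[[[0,0,0],[0,0,0]],[[0,0,0],[0,0,0]],[[0,0,0],[0,0,0]],[[0,0,0],[0,0,0]],[[0,0,0],[0,0,0]],[[0,0,0],[0,0,0]],[[0,0,0],[0,0,0]],[[0,0,0],[0,0,0]],[[0,0,0],[0,0,0]],[[0,0,0],[0,0,0]]], hand=4, squeeze=25)

```text
t: 5.15
eef_pos: [0.6342, 0.0967, 0.0732]
tool_rot: [0.995, 0.0, 0.0, 0.105]
force: [-0.9, 2.5, 5.3]
grip_width: 0.0107
```

Request:
carry_out(deltas=[[[0,-4,0],[0,0,0]],[[0,-8,0],[0,0,0]],[[0,-10,0],[0,0,0]],[[0,-10,0],[0,0,0]],[[0,-10,0],[0,0,0]],[[0,-10,0],[0,0,0]],[[0,-8,0],[0,0,0]],[[0,-4,0],[0,0,0]],[[0,-2,0],[0,0,0]],[[0,0,0],[0,0,0]]])

```text
t: 6.4
eef_pos: [0.6341, 0.1611, 0.0595]
tool_rot: [0.994, 0.0, 0.0, 0.105]
force: [-1.4, 2.8, 5.7]
grip_width: 0.0102
```

Request:
carry_out(deltas=[[[0,-1,0],[0,0,0]],[[0,-2,0],[0,0,0]],[[0,-2,0],[0,0,0]],[[0,-2,0],[0,0,0]],[[0,-2,0],[0,0,0]],[[0,-2,0],[0,0,0]],[[0,-1,0],[0,0,0]],[[0,0,0],[0,0,0]],[[0,0,0],[0,0,0]],[[0,0,0],[0,0,0]]])

```text
t: 7.65
eef_pos: [0.6342, 0.1696, 0.0577]
tool_rot: [0.994, -0.0, -0.001, 0.107]
force: [-4.9, -14.6, 12.0]
grip_width: 0.0105
```

Run:
```python
from cell import r
from h import *
c=r.calibration("wrist");im,d=r.read_camera("wrist");s=r.observe();print(s['eef_pos'].round(4),s['force'].round(1))
cv2.imwrite("pics/w2.png",im[...,::-1])
```

```text
[0.6341 0.1695 0.0576] [ -6.2 -14.9  11.8]
```

View pics/w2.png

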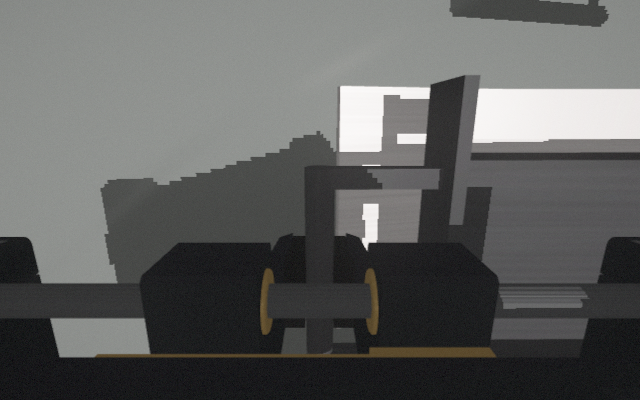

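Request:
carry_out(deltas=[[[0,2,0],[0,0,0]],[[0,1,0],[0,0,0]],[[0,0,0],[0,0,0]],[[0,0,0],[0,0,0]],[[0,0,0],[0,0,0]],[[0,0,0],[0,0,0]],[[0,0,0],[0,0,0]],[[0,0,0],[0,0,0]],[[0,0,0],[0,0,0]],[[0,0,0],[0,0,0]]], hand=32)

```text
t: 8.95
eef_pos: [0.6339, 0.1698, 0.0571]
tool_rot: [0.994, 0.0, 0.0, 0.105]
force: [-0.2, -0.5, -0.2]
grip_width: 0.0317
```

Request:
carry_out(deltas=[[[0,0,-20],[0,0,0]],[[0,0,-40],[0,0,0]],[[0,0,-50],[0,0,0]],[[0,0,-50],[0,0,0]],[[0,40,-30],[0,0,0]],[[0,60,0],[0,0,0]],[[0,60,0],[0,0,0]],[[0,30,0],[0,0,0]],[[0,0,0],[0,0,0]],[[0,0,0],[0,0,0]]], hand=84)

```text
t: 10.2
eef_pos: [0.634, 0.0245, 0.2822]
tool_rot: [0.995, 0.001, -0.0, 0.105]
force: [-0.1, -0.2, -0.9]
grip_width: 0.0841
```

Run:
```python
from cell import r
from h import *
c=r.calibration("wrist");im,d=r.read_camera("wrist");s=r.observe();print(s['eef_pos'].round(4),s['force'].round(1),s['tool_rot'].round(3))
cv2.imwrite("pics/w3.png",im[...,::-1]);np.savez("pics/w3.npz",d=d,**c)
```

```text
[0.634  0.0248 0.2821] [0.8 0.4 0.6] [ 0.995  0.001 -0.     0.105]
```

View pics/w3.png

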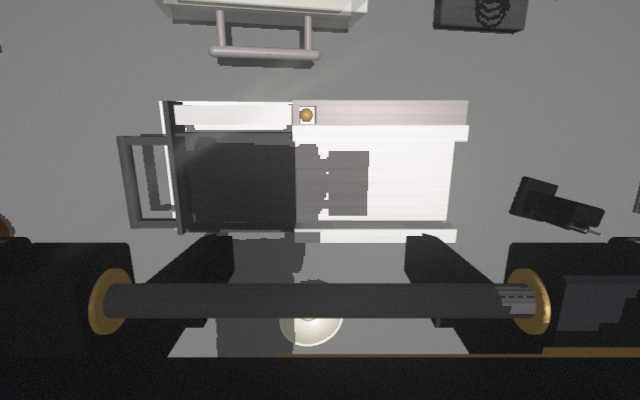

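Request:
carry_out(deltas=[[[0,0,0],[0.105,0,0]],[[0,0,0],[0.105,0,0]],[[-42,42,0],[0,0,0]],[[-42,42,0],[0,0,0]],[[-42,42,0],[0,0,0]],[[-42,42,0],[0,0,0]],[[-42,42,0],[0,0,0]],[[-42,42,0],[0,0,0]],[[-42,42,0],[0,0,0]],[[-42,42,0],[0,0,0]]])

```text
t: 11.5
eef_pos: [0.2975, -0.3131, 0.2825]
tool_rot: [1.0, 0.001, 0.0, 0.0]
force: [0.7, -0.2, -0.2]
grip_width: 0.0838
```

```bash
cat > can.py <<'E'
import sys
from cell import r
from h import *
nm,x0,y0,lo,hi,rad=sys.argv[1],*map(float,sys.argv[2:])
c=r.calibration("wrist");im,d=r.read_camera("wrist");s=r.observe();print(s['eef_pos'].round(4),s['tool_rot'].round(3),s['joint_pos'].round(2),s['t'])
cv2.imwrite(f"pics/{nm}.png",im[...,::-1]);P=cloud(d,c)
q=P[(abs(P[...,0]-x0)<.07)&(abs(P[...,1]-y0)<.07)&(P[...,2]>lo)&(P[...,2]<hi)]
print(len(q),[np.round(v,1) for v in cv2.minAreaRect((q[:,:2]*1000).astype(np.float32))],'top',np.percentile(q[:,2],[90,98]).round(4))
t=q[q[:,2]>np.percentile(q[:,2],98)-.006]
print('ridge rect',[np.round(v,1) for v in cv2.minAreaRect((t[:,:2]*1000).astype(np.float32))])
E
python3 - <<'E'
from h import *
c=dict(np.load("pics/w3.npz"));P=cloud(c['d'],c)
print('button',P[113:117,304:309,2].round(4).max(),P[115,306].round(4),'tube near',P[115,325].round(4),P[115,345].round(4))
E
python3 can.py big1 .394 -.312 .03 .09 .03
```

```text
button 0.1132 [ 6.998e-01 -3.000e-04  1.124e-01] tube near [ 0.6998 -0.019   0.107 ] [ 0.6998 -0.0365  0.1128]
[ 0.2936 -0.3172  0.2823] [ 1.    -0.001 -0.001  0.001] [-1.1   0.09  1.71 -0.    1.34  0.48] 11.55
4278 [array([ 392.4, -312.6]), array([77.1, 59.6]), np.float64(1.1)] top [0.0694 0.0703]
ridge rect [array([ 392.1, -312.9]), array([75.3, 36.8]), np.float64(2.2)]
```

Request:
carry_out(deltas=[[[30,0,0],[0,0,-0.03]],[[40,0,20],[0,0,0]],[[26,0,40],[0,0,0]],[[0,0,50],[0,0,0]],[[0,0,30],[0,0,0]],[[0,0,10],[0,0,0]],[[0,0,0],[0,0,0]],[[0,0,0],[0,0,0]],[[0,0,0],[0,0,0]],[[0,0,0],[0,0,0]]], hand=86)

```text
t: 12.8
eef_pos: [0.3944, -0.3108, 0.133]
tool_rot: [1.0, 0.015, 0.0, 0.0]
force: [-0.2, -0.0, 0.4]
grip_width: 0.0858
```

Request:
carry_out(deltas=[[[-2,2,10],[0,0,0]],[[0,0,25],[0,0,0]],[[0,0,25],[0,0,0]],[[0,0,15],[0,0,0]],[[0,0,9],[0,0,0]],[[0,0,4],[0,0,0]],[[0,0,0],[0,0,0]],[[0,0,0],[0,0,0]],[[0,0,0],[0,0,0]],[[0,0,0],[0,0,0]]])

```text
t: 14.05
eef_pos: [0.3924, -0.3128, 0.0447]
tool_rot: [1.0, 0.015, 0.0, 0.0]
force: [0.2, 0.2, -0.4]
grip_width: 0.0858
```

Request:
carry_out(deltas=[[[0,0,0],[0,0,0]],[[0,0,0],[0,0,0]],[[0,0,0],[0,0,0]],[[0,0,0],[0,0,0]],[[0,0,0],[0,0,0]],[[0,0,0],[0,0,0]],[[0,0,0],[0,0,0]],[[0,0,-5],[0,0,0]],[[0,0,-15],[0,0,0]],[[0,0,-30],[0,0,0]]], hand=50, squeeze=20)

```text
t: 15.3
eef_pos: [0.392, -0.3123, 0.0952]
tool_rot: [1.0, 0.015, -0.001, -0.001]
force: [-0.1, -0.6, -1.8]
grip_width: 0.0596
```

Request:
carry_out(deltas=[[[0,0,-50],[0,0,0.03]],[[0,0,-55],[0,0,0]],[[30,-29,-35],[0,0,0]],[[40,-38,0],[0,0,0]],[[40,-38,0],[0,0,0]],[[40,-38,0],[0,0,0]],[[40,-38,0],[0,0,0]],[[35,-34,0],[0,0,0]],[[17,-17,0],[-0.1,0,0]],[[0,0,0],[-0.108,0,0]]])

```text
t: 16.55
eef_pos: [0.6348, -0.0791, 0.2352]
tool_rot: [0.994, 0.001, 0.0, 0.105]
force: [-0.9, -0.5, -0.7]
grip_width: 0.0594
```

Request:
carry_out(deltas=[[[0,0,0],[0,0,0]],[[0,0,0],[0,0,0]],[[0,0,0],[0,0,0]],[[0,0,0],[0,0,0]],[[0,0,0],[0,0,0]],[[0,0,0],[0,0,0]],[[0,0,0],[0,0,0]],[[0,0,0],[0,0,0]],[[0,0,0],[0,0,0]],[[0,0,0],[0,0,0]]])

```text
t: 17.8
eef_pos: [0.6342, -0.0805, 0.2345]
tool_rot: [0.995, 0.0, 0.0, 0.104]
force: [0.3, -0.1, -0.5]
grip_width: 0.0598
```

Request:
carry_out(deltas=[[[0,-11,0],[0,0,0]],[[0,-11,20],[0,0,0]],[[0,0,25],[0,0,0]],[[0,0,20],[0,0,0]],[[0,0,13],[0,0,0]],[[0,0,8],[0,0,0]],[[0,0,4],[0,0,0]],[[0,0,0],[0,0,0]],[[0,0,0],[0,0,0]],[[0,0,0],[0,0,0]]])

```text
t: 19.05
eef_pos: [0.6343, -0.0775, 0.1423]
tool_rot: [0.995, 0.0, 0.0, 0.104]
force: [-0.6, -0.3, -2.2]
grip_width: 0.0595
```

Run:
```python
from cell import r
from h import *
c=r.calibration("wrist");im,d=r.read_camera("wrist");s=r.observe();print(s['eef_pos'].round(4),s['force'].round(1),s['tool_rot'].round(3))
cv2.imwrite("pics/w4.png",im[...,::-1]);np.savez("pics/w4.npz",d=d,**c)
```

```text
[ 0.6342 -0.0775  0.1422] [ 0.3 -0.6 -1.5] [0.995 0.    0.    0.104]
```

View pics/w4.png

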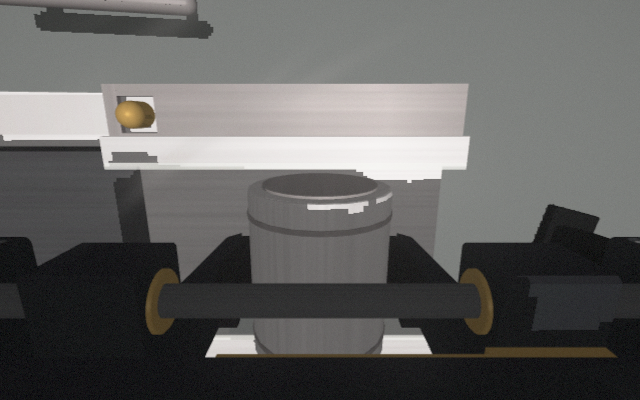

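Run:
```python
from h import *
c=dict(np.load("pics/w4.npz"));P=cloud(c['d'],c)
for v in(176,178,181,190,200,215):print(v,P[v,290:350:15].round(4).tolist())
print('wall',P[160,320].round(4),P[155,320].round(4))
```

```text
176 [[0.6724, -0.0691, 0.1197], [0.6725, -0.0759, 0.1214], [0.6724, -0.0827, 0.1225], [0.6723, -0.0897, 0.1234]]
178 [[0.6724, -0.0685, 0.1246], [0.6725, -0.0751, 0.1262], [0.6724, -0.0817, 0.1275], [0.6723, -0.0884, 0.1282]]
181 [[0.6724, -0.0677, 0.1313], [0.6725, -0.0738, 0.1335], [0.6723, -0.0804, 0.1335], [0.6724, -0.0865, 0.1355]]
190 [[0.6725, -0.0655, 0.1493], [0.6724, -0.071, 0.15], [0.6725, -0.0765, 0.1516], [0.6726, -0.0819, 0.1531]]
200 [[0.6715, -0.0641, 0.1604], [0.6715, -0.0692, 0.1611], [0.6712, -0.0744, 0.1614], [0.6715, -0.0792, 0.1633]]
215 [[0.6669, -0.0637, 0.1628], [0.6675, -0.0684, 0.1657], [0.6677, -0.0731, 0.1675], [0.6674, -0.0782, 0.1674]]
wall [ 0.6808 -0.0812  0.1297] [ 0.6829 -0.0815  0.1285]
```

Request:
carry_out(deltas=[[[0,0,3],[0,0,0]],[[0,0,2],[0,0,0]],[[0,0,1],[0,0,0]],[[0,0,1],[0,0,0]],[[0,0,0],[0,0,0]],[[0,0,0],[0,0,0]],[[0,0,0],[0,0,0]],[[0,0,0],[0,0,0]],[[0,0,0],[0,0,0]],[[0,0,0],[0,0,0]]])

```text
t: 20.35
eef_pos: [0.6342, -0.0789, 0.1354]
tool_rot: [0.995, 0.0, 0.0, 0.104]
force: [-3.8, 2.6, 4.3]
grip_width: 0.0597
```

Request:
carry_out(deltas=[[[0,0,0],[0,0,0]],[[0,0,0],[0,0,0]],[[0,0,0],[0,0,0]],[[0,0,0],[0,0,0]],[[0,0,-20],[0,0,0]],[[0,0,-40],[0,0,0]],[[0,0,-40],[0,0,0]],[[0,0,-20],[0,0,0]],[[0,0,0],[0,0,0]],[[0,0,0],[0,0,0]]], hand=86)

```text
t: 21.6
eef_pos: [0.6338, -0.0544, 0.2511]
tool_rot: [0.995, 0.0, -0.001, 0.104]
force: [0.6, 0.1, 0.7]
grip_width: 0.0862
```

Run:
```python
from cell import r
from h import *
c=r.calibration("wrist");im,d=r.read_camera("wrist");s=r.observe();print(s['t'],s['eef_pos'].round(4),s['force'].round(1),s['tool_rot'].round(3))
cv2.imwrite("pics/w5.png",im[...,::-1]);P=cloud(d,c)
q=P[(abs(P[...,0]-.634)<.045)&(P[...,1]>-.15)&(P[...,1]<.13)];h=(q[:,2]-.0823+.2126*q[:,1])*.978
q=q[(h>.035)&(h<.07)];print(len(q),np.percentile(q,[2,50,98],axis=0).round(4))
```

```text
21.65 [ 0.6338 -0.0544  0.2509] [-0.3 -0.1 -0.6] [ 0.995  0.    -0.001  0.104]
6963 [[0.6049 0.0665 0.1044]
 [0.6415 0.0859 0.1161]
 [0.6728 0.1148 0.12  ]]
```

View pics/w5.png

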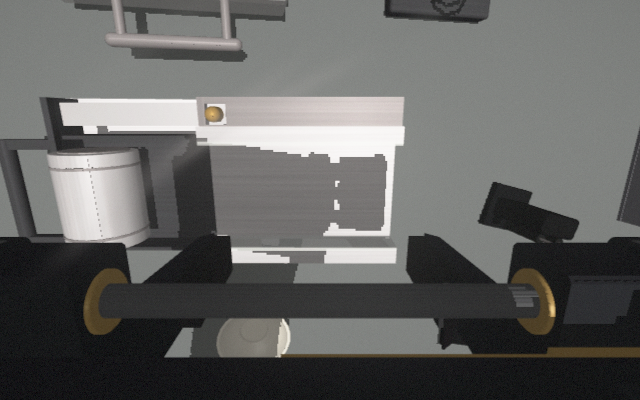

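Request:
carry_out(deltas=[[[0,0,-20],[0.104,0,0]],[[0,0,0],[0.104,0,0]],[[-34,-40,0],[0,0,0]],[[-34,-40,0],[0,0,0]],[[-34,-40,0],[0,0,0]],[[-34,-40,0],[0,0,0]],[[-34,-40,0],[0,0,0]],[[-34,-40,0],[0,0,0]],[[-34,-40,0],[0,0,0]],[[-34,-40,0],[0,0,0]]])

```text
t: 22.9
eef_pos: [0.3605, 0.2705, 0.2712]
tool_rot: [1.0, 0.0, -0.001, 0.0]
force: [0.2, 0.5, 0.4]
grip_width: 0.086
```

Request:
carry_out(deltas=[[[0,0,0],[0,0,-0.16]],[[0,0,0],[0,0,-0.16]],[[0,0,0],[0,0,-0.16]],[[0,0,0],[0,0,0]],[[0,0,0],[0,0,0]],[[0,0,0],[0,0,0]],[[0,0,0],[0,0,0]],[[0,0,0],[0,0,0]],[[0,0,0],[0,0,0]],[[0,0,0],[0,0,0]]])

```text
t: 24.15
eef_pos: [0.3619, 0.2697, 0.272]
tool_rot: [0.971, 0.238, -0.0, 0.0]
force: [0.9, -0.6, -0.1]
grip_width: 0.0862
```

```bash
python3 can.py small1 .445 .309 .025 .075 .024
```

```text
[0.3619 0.2697 0.272 ] [ 0.971  0.238  0.    -0.   ] [0.38 0.14 1.68 0.   1.32 1.47] 24.2
3402 [array([442. , 307.6]), array([76.8, 47.7]), np.float64(27.8)] top [0.0568 0.0576]
ridge rect [array([441.7, 307.7]), array([75.9, 32.1]), np.float64(28.3)]
```

View pics/small1.png

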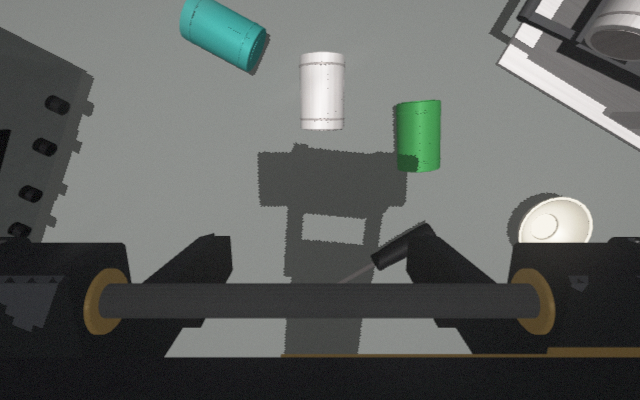

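Request:
carry_out(deltas=[[[30,1.4,20],[0,0,-0.009]],[[40,2,30],[0,0,0]],[[18.5,0,45],[0,0,0]],[[0,0,40],[0,0,0]],[[0,0,17],[0,0,0]],[[0,0,0],[0,0,0]],[[0,0,0],[0,0,0]],[[0,0,0],[0,0,0]],[[0,0,0],[0,0,0]],[[0,0,0],[0,0,0]]], hand=72)

```text
t: 25.45
eef_pos: [0.4417, 0.3081, 0.1203]
tool_rot: [0.97, 0.242, 0.0, -0.0]
force: [-0.3, 0.3, 0.2]
grip_width: 0.0719
```

Request:
carry_out(deltas=[[[0,0,10],[0,0,0]],[[0,0,20],[0,0,0]],[[0,0,25],[0,0,0]],[[0,0,15],[0,0,0]],[[0,0,8],[0,0,0]],[[0,0,4],[0,0,0]],[[0,0,0],[0,0,0]],[[0,0,0],[0,0,0]],[[0,0,0],[0,0,0]],[[0,0,0],[0,0,0]]])

```text
t: 26.7
eef_pos: [0.4418, 0.3081, 0.0382]
tool_rot: [0.97, 0.242, 0.0, -0.0]
force: [0.6, -0.1, 0.7]
grip_width: 0.0717
```

Request:
carry_out(deltas=[[[0,0,0],[0,0,0]],[[0,0,0],[0,0,0]],[[0,0,0],[0,0,0]],[[0,0,0],[0,0,0]],[[0,0,0],[0,0,0]],[[0,0,0],[0,0,0]],[[0,0,0],[0,0,0]],[[0,0,-5],[0,0,0]],[[0,0,-15],[0,0,0]],[[0,0,-30],[0,0,0]]], hand=40, squeeze=20)

```text
t: 27.95
eef_pos: [0.4412, 0.3081, 0.0886]
tool_rot: [0.97, 0.242, -0.001, -0.0]
force: [1.2, 0.2, -1.3]
grip_width: 0.0471
```

Request:
carry_out(deltas=[[[0,0,-60],[0,0,0.163]],[[0,0,-60],[0,0,0.163]],[[0,0,-42],[0,0,0.163]],[[24,48,0],[0,0,0]],[[24,48,0],[0,0,0]],[[24,48,0],[0,0,0]],[[24,48,0],[0,0,0]],[[24,48,0],[0,0,0]],[[24,48,0],[0,0,0]],[[24,48,0],[0,0,0]]])

```text
t: 29.2
eef_pos: [0.6103, -0.0292, 0.2511]
tool_rot: [1.0, 0.0, 0.0, -0.0]
force: [0.9, 0.2, -1.0]
grip_width: 0.0474
```

Request:
carry_out(deltas=[[[24,51,0],[0,0,0]],[[0,0,0],[-0.105,0,0]],[[0,0,0],[-0.105,0,0]],[[0,0,0],[0,0,0]],[[0,0,0],[0,0,0]],[[0,0,0],[0,0,0]],[[0,0,0],[0,0,0]],[[0,0,0],[0,0,0]],[[0,0,0],[0,0,0]],[[0,0,0],[0,0,0]]])

```text
t: 30.45
eef_pos: [0.634, -0.0788, 0.25]
tool_rot: [0.994, 0.0, 0.0, 0.105]
force: [-0.2, -0.4, -2.2]
grip_width: 0.0472
```

Request:
carry_out(deltas=[[[0,-12,10],[0,0,0]],[[0,-12,25],[0,0,0]],[[0,0,30],[0,0,0]],[[0,0,22],[0,0,0]],[[0,0,14],[0,0,0]],[[0,0,7],[0,0,0]],[[0,0,3],[0,0,0]],[[0,0,0],[0,0,0]],[[0,0,0],[0,0,0]],[[0,0,0],[0,0,0]]])

```text
t: 31.7
eef_pos: [0.6341, -0.0784, 0.1368]
tool_rot: [0.994, 0.0, 0.0, 0.105]
force: [-0.1, 0.5, -1.6]
grip_width: 0.0476
```

Run:
```python
from cell import r
from h import *
c=r.calibration("wrist");im,d=r.read_camera("wrist");s=r.observe();print(s['eef_pos'].round(4),s['force'].round(1))
P=cloud(d,c);cv2.imwrite("pics/w6.png",im[...,::-1])
e=s['eef_pos'];q=P[(abs(P[...,1]-e[1])<.012)&(abs(P[...,2]-e[2]+.005)<.012)&(P[...,0]>.64)]
print(len(q),np.percentile(q[:,0],[5,50,95]).round(4))
```

```text
[ 0.6341 -0.0784  0.1367] [ 0.3 -0.1 -1.9]
4973 [0.6729 0.69   0.7109]
```

Request:
carry_out(deltas=[[[0,0,3],[0,0,0]],[[0,0,2],[0,0,0]],[[0,0,2],[0,0,0]],[[0,0,0.8],[0,0,0]],[[0,0,0],[0,0,0]],[[0,0,0],[0,0,0]],[[0,0,0],[0,0,0]],[[0,0,0],[0,0,0]],[[0,0,0],[0,0,0]],[[0,0,0],[0,0,0]]])

```text
t: 33.0
eef_pos: [0.634, -0.0799, 0.1296]
tool_rot: [0.994, 0.0, 0.0, 0.105]
force: [-3.6, 2.6, 5.1]
grip_width: 0.0476
```

Request:
carry_out(deltas=[[[0,0,0],[0,0,0]],[[0,0,0],[0,0,0]],[[0,0,0],[0,0,0]],[[0,0,0],[0,0,0]],[[0,0,0],[0,0,0]],[[0,0,-20],[0,0,0]],[[0,0,-40],[0,0,0]],[[0,0,-40],[0,0,0]],[[0,0,-30],[0,0,0]],[[0,0,0],[0,0,0]]], hand=84)

```text
t: 34.25
eef_pos: [0.6346, -0.0527, 0.2581]
tool_rot: [0.994, 0.0, 0.002, 0.105]
force: [0.8, 0.9, -0.6]
grip_width: 0.0839
```

Request:
carry_out(deltas=[[[0,0,0],[0,0,0]],[[0,0,0],[0,0,0]],[[0,0,0],[0,0,0]],[[0,0,0],[0,0,0]],[[0,0,0],[0,0,0]],[[0,0,0],[0,0,0]],[[0,0,0],[0,0,0]],[[0,0,0],[0,0,0]],[[0,0,0],[0,0,0]],[[0,0,0],[0,0,0]]])

```text
t: 35.5
eef_pos: [0.634, -0.0529, 0.256]
tool_rot: [0.994, 0.0, 0.0, 0.105]
force: [0.2, 0.3, 0.2]
grip_width: 0.0838
```

Run:
```python
from cell import r
from h import *
c=r.calibration("wrist");im,d=r.read_camera("wrist");s=r.observe();print(s['t'],s['eef_pos'].round(4),s['force'].round(1))
P=cloud(d,c);cv2.imwrite("pics/w7.png",im[...,::-1])
q=P[(abs(P[...,0]-.634)<.03)&(P[...,1]>-.16)&(P[...,1]<.2)]
# along-slope coordinate from seat & height above tray floor; end wall inner face estimated from handle
n=np.array([0,.208,.978]);t=np.array([0,.978,-.208]);o=np.array([.634,.1697,.0573])-52*t/1000-.016*n
a=(q-o)@t*1000;h=(q-o)@n*1000
for y in range(-130,12,6):
    m=(abs(a-y)<1.5);print(y,np.percentile(h[m],90).round(1) if m.any() else None,end=' | ')
im2,d2=r.read_camera("top");cv2.imwrite("pics/top1.png",im2[...,::-1])
p0=cv2.imread("pics/top0.png")
for nm,(u0,u1,v0,v1) in dict(jar=(192,222,190,220),probe=(422,460,188,218),dish=(308,348,230,270),green=(246,275,228,260)).items():print('\n',nm,np.abs(p0[v0:v1,u0:u1].astype(int)-im2[v0:v1,u0:u1,::-1]).mean().round(1),end='')
```

```text
35.55 [ 0.634 -0.053  0.256] [-0.1 -0.2 -0.1]
-130 6.4 | -124 6.5 | -118 6.5 | -112 6.0 | -106 37.3 | -100 44.6 | -94 47.9 | -88 49.6 | -82 49.4 | -76 48.0 | -70 45.0 | -64 39.0 | -58 46.6 | -52 53.9 | -46 58.2 | -40 60.5 | -34 61.6 | -28 61.4 | -22 60.2 | -16 57.7 | -10 53.0 | -4 None | 2 None | 8 None | 
 jar 1.6
 probe 1.7
 dish 39.6
 green 1.4
```

View pics/w7.png

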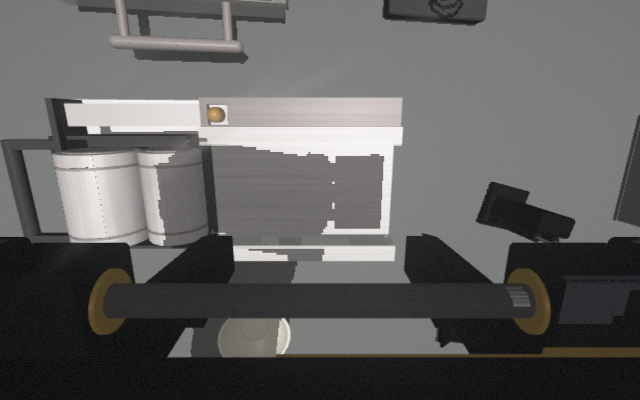

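Big can's crown is at y≈-31 mm and the small can's at ≈-85 mm (targets -30 and -84); the button is visible in its hole at (216,115). The dish patch of the top view differs, probably because the arm covers it, so I'll check the dish from the wrist view.

Run:
```python
from cell import r
from h import *
c=r.calibration("wrist");im,d=r.read_camera("wrist")
P=cloud(d,c);q=P[(abs(P[...,0]-.433)<.08)&(abs(P[...,1]+.02)<.08)&(P[...,2]>.015)&(P[...,2]<.035)]
print('dish',len(q),q.min(0).round(3),q.max(0).round(3))
print('button',P[112:118,212:220].reshape(-1,3)[:,2].max().round(4),P[115,240].round(4))
t,dt=r.read_camera("top");print('top-view depth at dish',np.median(dt[240:260,318:338]))
r.finish_job()
```

```text
dish 1146 [ 0.395 -0.063  0.015] [0.463 0.025 0.03 ]
button 0.1143 [ 0.6998 -0.0208  0.1083]
top-view depth at dish 0.98889154
the job is handed in; nothing more can be done
```

The job is done and handed in at about 35.7 s, well under the 72 s limit.

- **Tray:** I pulled it about 75 mm by the handle until it met resistance. The brass lock button came up through the tube's hole. After loading, its top measured about 9–10 mm above the tube, against the 8 mm stated.
- **Cans:** I released the thicker can on the upper chute first, then the thinner one, and both rolled down. In the last depth profile the big can's centre is about 31 mm from the tray's end stop (30 expected). The small can's is about 85 mm (84 expected), touching behind it.
- **Other objects:** the top view showed the jar and probe holder unchanged. That comparison flagged a change at the dish, because the arm was blocking the camera there. The wrist camera showed the dish's y centre at -0.019 m, where it started. In x I saw only part of the dish, spanning 0.395–0.463 m, which fits the original centre of 0.433 m.
- **Forces:** wrist readings stayed below about 20 N at the end of each move, and the gripper was clear of everything at hand-in.

No check failed.

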